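Load a well block into the spring-out tray of a bench reader

TASK

Press the release bar on the reader's sloping front so that its tray springs out, and keep clear of the tray while it runs out. Lower the 24-well block squarely over the raised nest on the tray, cut corner over cut corner, until its rim rests flat on the tray (set it down, do not drop it), then push the tray back by its front panel until it latches and stays shut with the block in it. Leave the tip box, timer and specimen cup where they are.

Things in the scene. Friction and masses are not known exactly. Their poses are not given: they have to be found in the camera images.
- reader: Bench reader, fixed: grey base, white top; 190 wide (y), 180 deep (x), 260 high (all sizes here in mm). Origin: on its underside, 88 behind the front face; x from its front to its back, z up. The tray comes out of a slot in the front face (x = -88): sides y = +-66, ceiling z = 81. The white top overhangs it; from its lip the console slopes up to the back at 25 degrees, to x = 30, z = 260.
- lip (a point): Middle of the top edge of the overhanging lip, fixed to the reader at x = -120, z = 190 in the reader's frame. The lip's front face is upright, 190 wide, and reaches 25 below this point; below that the underside slopes back to the front face. It stands over the rear part of the tray when the tray is out and leaves no room for a gripper held upright there.
- bar_top (a point): Middle of the top of the release bar, a grey ribbed bar 60 (y) by 20, 10 proud of the console, 32 up the slope from the lip. Its z axis points straight out of the console (leaning 25 degrees from vertical, towards the reader's front); the bar is pressed along -z. y is the reader's y.
- release_bar (a joint): Travel of the release bar in m: 0 up, 0.0075 fully down. Sprung: 1.6 N to start, 4.6 N at the bottom. The tray is let go when the bar is 0.003 to 0.006 down; the bar comes back up by itself.
- tray (a joint): Travel of the tray in m: 0 shut and latched, 0.102 fully out. Sprung outward: 7 N when shut, 3 N when out. To latch it again it must be pushed in past 0 (it has caught by -0.003; its stop is at -0.006) with about 10 N; let go, it then rests at 0. If it is let go unlatched it springs out again.
- tray_front (a point): Middle of the outer face of the tray's grey front panel, which is 129 wide (y), 31 high (z) and stands 12 proud of the front face when shut; moves with the tray, 45 above the worktop. Axes as the reader's: x points inward (the way to push), z up. The panel's top edge is 15 above this point.
- nest (a point): Centre of the nest, on the tray's flat upper surface (44 above the worktop, 120 wide); moves with the tray. Axes as the reader's. The nest is a metal plateau 72 (x) by 52 (y), 7 high, upper edges chamfered 2.5, its corner at +x, +y (rear left) cut off by 9. The front panel begins 46 before this point. With the tray out, this point is 50 before the front face, 18 before the lip.
- nest_corner (a point): Point on the tray's upper surface 32 (x), 22 (y) from nest, towards the nest's cut corner.
- block: Grey rigid 24-well block, 84 long (x), 64 wide (y), 32 high, 0.1 to 0.2 kg, on the worktop. Origin: centre of its underside, z up. Corner +x, +y cut off by 12. Below, a recess 76 x 56, 8 deep, with matching cut corner, in a rim 4 thick: it drops over the nest with 2 play each side, rim on the tray (origin at nest, same heading). Sitting on top of the nest it does not fit the slot.
- block_corner (a point): Point on the block's underside 32 (x), 22 (y) from its origin, towards its cut corner.
- tip_box: Bystander: open clear box of yellow pipette tips, 93 x 93 x 49; origin centre of underside.
- timer: Bystander: small white desk timer, 45 x 75 x 63; origin centre of underside.
- specimen_cup: Bystander: white cup with white screw lid, 54 diameter, 66 high; origin centre of underside.

How it is judged:
On the way, in this order (a step that is already met when the one before it is completed fails the run):
1. the release bar was pressed and the tray has sprung fully out by itself, nothing touching it, the block not yet on it (value of joint tray above 0.095 m and contact force between tray and anything else below 0.3 N), for 0.2 s.
2. the block sits down over the nest of the open tray, flat and keyed, and is released (value of joint tray above 0.09 m and distance between block and nest below 0.0045 m and distance between block_corner and nest_corner below 0.006 m and angle between block's own z axis and vertical below 0.04 rad and contact force between the fingers and block below 0.1 N), for 0.3 s.
At the end, for the whole second after the job is handed in: The tray is latched shut (travel within 3 mm of 0, at rest, nothing holding it), and the block sits on its nest: origin within 4.5 mm of the nest point, cut corner within 6 mm of the nest's, tilted less than 0.04 rad, at rest (value of joint tray between -0.003 and 0.003 m and velocity of joint tray between -0.005 and 0.005 m/s and distance between block and nest below 0.0045 m and distance between block_corner and nest_corner below 0.006 m and angle between block's own z axis and vertical below 0.04 rad and linear speed of block below 0.01 m/s and contact force between each of the arm, the fingers and tray below 0.1 N); the robot touches nothing.
It fails at once if the robot bears on the tray while it is running out (velocity of joint tray above 0.05 m/s and contact force between any of the arm, the fingers and tray above 4 N and distance between block and nest above 0.05 m).
It fails at once if the block is let go more than 12 mm above the nest (horizontal distance between block and nest below 0.03 m and z of block in the frame of nest above 0.012 m and contact force between block and anything else below 0.05 N).
It fails at once if the tip box is moved more than 20 mm (distance of tip_box from where it was at the start of the episode above 0.02 m).
It fails at once if the timer is moved more than 20 mm (distance of timer from where it was at the start of the episode above 0.02 m).
It fails at once if the specimen cup is moved more than 20 mm (distance of specimen_cup from where it was at the start of the episode above 0.02 m).
It also fails if it takes over 58 s, if anything falls off the work surface, if the arm or the gripper's body presses on something with over 40 N, if the wrist force passes 120 N, or if a joint passes its speed limit or range.

ROBOT

A 6-joint arm with a two-finger parallel gripper is mounted at the origin on a cart in front of the work surface, level with it; the furniture and walls round the work are solid. World frame = base frame: x ahead of the robot, y to its left, z up, the work surface at z = 0. Lengths are in m, angles in rad, forces in N, time in s.
With the tool pointing down it reaches from about 0.275 to 0.75 m from the base axis. Payload 10.2 kg.
Tool frame: the origin (TCP) lies midway between the tips of the shut fingers; the grasp point (between the pads) lies 19 mm behind it (env.hold_point_z is the distance from the TCP to the grasp point, in m); x points along the fingers, z is the direction in which the jaws open and shut, and the axes are right-handed (so a half turn about x gives the same grasp; the last joint's range is limited). The gripper opens to 85 mm and grips with 20 to 120 N. Pads are 22 mm wide; open, the fingers measure 114 mm over their backs; the gripper's body (76 mm by 85 mm) begins 54 mm behind the grasp point. The pads swing forward as they close: fully open they stand 13 mm farther back than shut.
Start: joints at [-1.375, 0.313, 1.498, -0, 1.331, -0.223], TCP at [0.213, -0.48, 0.231] pointing down, gripper open.
Joint ranges: [-2.94, 2.94], [-0.97, 2.17], [0.19, 2.56], [-1.23, 4.37], [0.02, 3.11], [-2.88, 2.88]. Speed limits (rad/s): [2.39, 2.39, 3.01, 3.14, 3.14, 3.14].

INTERFACE

Orientations are given as a unit quaternion [x, y, z, w].
In Python, from bench import env, kinematics, monitor, eyes, job gives the robot as it stands. The module is installed in compiled form; this text tells all that it offers. Calls block until the motion is done:
- env.reach(position, orientation): joint-space move of the TCP to a pose.
- env.movel(position, velocity=0.15, frame=None, guard=None): straight line of the TCP; frame=None keeps the orientation; velocity is the mean speed in m/s. With guard (N) it stops when the force on the tool has changed by that much, and returns True; else False.
- env.set_joints(angles): joint-space move.
- env.release() and env.close_gripper(effort=None): open the fingers fully, or close them until they stop; effort is the grip in N (None keeps the last).
- env.hold(seconds).
- kinematics.ik(position, orientation): joint angles nearest the present ones, or None.
- monitor.sense(): the state.
- eyes.grab_frame(name): name is "scene" or "top" or "wrist"; returns a dict with "frame" (400x640x3 uint8, red, green, blue), "mtx" (3x3 intrinsics, pixels), "view" (4x4, takes a point from world to camera coordinates). Camera axes: x right, y down, z forward; pixel columns grow to the right and rows downward; lengths in m; the calibration is good to about 2 mm. The wrist camera is an equidistant fisheye: a pixel r from the principal point sees the ray r / f radians off the axis. A picture is of the moment at which its call begins. There is no depth.
A pose or a line that the arm cannot do raises env.MotionError and nothing moves.
- job.hand_in(): hands the job in, once; it reports no verdict.
The state is a dict: "clock": time; "joints": joint angles; "qvel": joint speeds; "joint_efforts": joint torques, N m; "position": TCP position; "ee_rot": TCP orientation; "contact_force": force on the tool from outside, world axes, zero at the start; "ft_torque": the same for the moment, N m; "finger_gap": opening from 0.0 (shut) to 1.0 (fully open).
Only numpy, scipy, OpenCV 4.12 (cv2) and the standard library are available. Lean on these libraries where they do the work, as an engineer would, in place of code of your own. Each camera call takes 0.05 s, during which the arm holds its last target.

## Working session

There is one attempt and no reset: what is moved stays moved. The work goes in short steps, each a Python script; the robot and the scene stay as the last script left them, time stands still between calls to the robot, and variables do not carry over. Pictures are saved under pics/ and viewed, and the job is handed in when it is done.

```bash
mkdir -p pics; ls
python3 - <<'E'
from bench import env, kinematics, monitor, eyes, job
import cv2
s=monitor.sense();print(s, env.hold_point_z)
for n in ["scene","top","wrist"]:
    d=eyes.grab_frame(n);cv2.imwrite(f"pics/{n}0.png",d["frame"][:,:,::-1]);print(n,d["mtx"].tolist(),d["view"].tolist())
E
```

```text
pics
{'clock': 0.0, 'joints': array([-1.37535585e+00,  3.13451587e-01,  1.49845018e+00,  1.73834335e-05,
        1.33100028e+00, -2.23404167e-01]), 'qvel': array([-0.00101536, -0.00152702, -0.00022679,  0.00034236,  0.00184117,
       -0.00014109]), 'joint_efforts': array([-1.52100124e-04, -4.12271690e+01, -2.59740722e+01, -2.08260294e-04,
        4.22886136e-03,  5.78138497e-05]), 'position': array([ 0.2134592 , -0.47936019,  0.23072934]), 'ee_rot': array([ 0.38546535,  0.59334056, -0.38479324,  0.59270364]), 'contact_force': array([0.7225875 , 0.31998479, 0.44503799]), 'ft_torque': array([0.03073611, 0.06064876, 0.02834131]), 'finger_gap': 0.9992393708982008} 0.0187
scene [[465.45370226103466, 0.0, 317.95793263670157], [0.0, 465.45370226103466, 200.98641476919653], [0.0, 0.0, 1.0]] [[-0.21366962705399004, -0.9767451588334674, 0.017725269250236427, 0.1234689089434556], [-0.41952821132183477, 0.0753584496749494, -0.904608856892132, 0.3644911661426093], [0.8822365727964978, -0.20072368758562772, -0.4258739612400793, 0.8714693550810265], [0.0, 0.0, 0.0, 1.0]]
top [[439.99497979765005, 0.0, 314.17020199228733], [0.0, 439.99497979765005, 204.79424771499623], [0.0, 0.0, 1.0]] [[-0.20073421978604958, -0.9795859509746229, 0.010823015292864823, 0.10296476342143017], [-0.7598233327540578, 0.14870846886301675, -0.6328935884419538, 0.5360510270080429], [0.61836419366697, -0.13526698023376144, -0.7741631404613868, 0.9523053014826548], [0.0, 0.0, 0.0, 1.0]]
wrist [[309.70691628693146, 0.0, 316.7889560206065], [0.0, 309.70691628693146, 200.85362894841978], [0.0, 0.0, 1.0]] [[0.40582572135567907, -0.9139495714536433, -0.0012902425528492768, -0.5242775632397626], [-0.8667376850866085, -0.38530908579651574, 0.3167060050794132, -0.04031733465885945], [-0.28995045979761913, -0.12740914112557136, -0.9485228735358966, 0.3808243695924103], [0.0, 0.0, 0.0, 1.0]]
```

View pics/scene0.png

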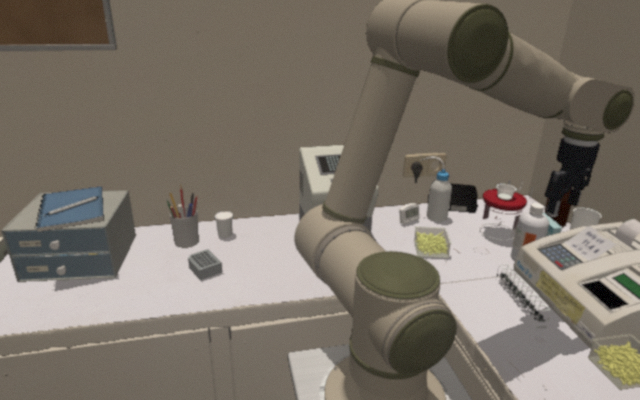

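View pics/top0.png

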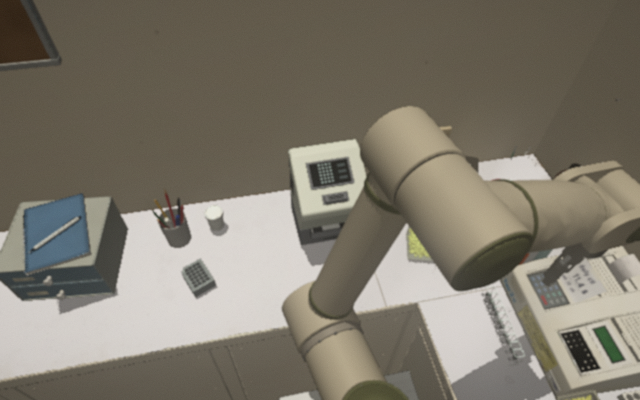

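View pics/wrist0.png

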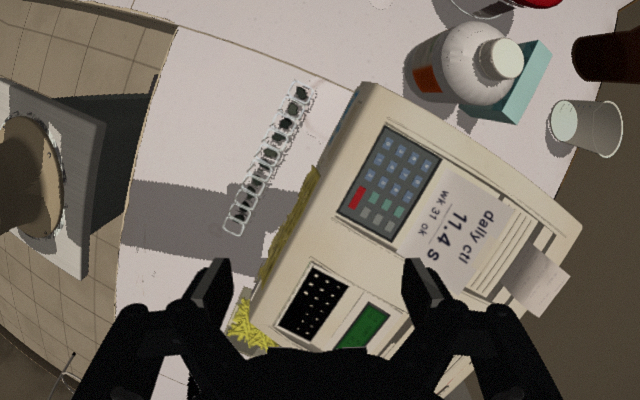

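```bash
cat > h.py <<'E'
from bench import env, kinematics, monitor, eyes, job
import numpy as np, cv2
from scipy.spatial.transform import Rotation as R
def ray(d,u,v,fish=False):
    K=d["mtx"];x=(u-K[0,2])/K[0,0];y=(v-K[1,2])/K[1,1]
    if fish:
        th=np.hypot(x,y);c=np.array([x/th*np.sin(th),y/th*np.sin(th),np.cos(th)]) if th>1e-9 else np.array([0,0,1.])
    else: c=np.array([x,y,1.])
    V=d["view"];return -V[:3,:3].T@V[:3,3], V[:3,:3].T@c
def onz(d,u,v,z,fish=False):
    o,r=ray(d,u,v,fish);return o+r*(z-o[2])/r[2]
def proj(d,P,fish=False):
    P=np.atleast_2d(P);V=d["view"];c=P@V[:3,:3].T+V[:3,3];K=d["mtx"]
    if fish:
        r=np.hypot(c[:,0],c[:,1]);th=np.arctan2(r,c[:,2]);s=th/np.maximum(r,1e-12)
        a=c[:,:2]*s[:,None]
    else: a=c[:,:2]/c[:,2:]
    return a*[K[0,0],K[1,1]]+[K[0,2],K[1,2]]
def save(n,name,crop=None,sc=1):
    d=eyes.grab_frame(n);put(d,name,crop,sc);return d
def put(d,name,crop=None,sc=1):
    f=d["frame"][:,:,::-1]
    if crop: f=f[crop[1]:crop[3],crop[0]:crop[2]]
    f=cv2.resize(f,None,fx=sc,fy=sc,interpolation=cv2.INTER_CUBIC);cv2.imwrite("pics/"+name+".png",f)
    np.save("pics/"+name+".npy",d,allow_pickle=True)
def load(name): return np.load("pics/"+name+".npy",allow_pickle=True).item()
E
python3 - <<'E'
from h import *
d=eyes.grab_frame("top")
for n,u,v,z in [("block",199,270,.032),("cup",215,212,.066),("lipL",301,226,.19),("lipR",373,215,.19),("base",305,240,0)]: print(n,onz(d,u,v,z))
d=eyes.grab_frame("scene")
for n,u,v,z in [("block",205,258,.032),("cup",224,216,.066),("timer",410,207,.063),("tip",432,232,.049)]: print(n,onz(d,u,v,z))
E
```

```text
block [0.50806684 0.32152412 0.032     ]
cup [0.6743041  0.26277892 0.066     ]
lipL [0.48555597 0.04131909 0.19      ]
lipR [ 0.48442446 -0.14553585  0.19      ]
base [0.5713189  0.01576953 0.        ]
block [0.49823757 0.32418371 0.032     ]
cup [0.66830847 0.26650401 0.066     ]
timer [ 0.63266122 -0.30733983  0.063     ]
tip [ 0.4917819  -0.31852501  0.049     ]
```

```bash
cat >> h.py <<'E'
def ori(psi,t,s=1):
    x=np.array([np.sin(t)*np.cos(psi),np.sin(t)*np.sin(psi),-np.cos(t)]);z=s*np.array([-np.sin(psi),np.cos(psi),0])
    return R.from_matrix(np.c_[x,np.cross(z,x),z]).as_quat()
E
python3 - <<'E'
from h import *
for s in (1,-1):
  for p in [(.3,.08,.45),(.44,.3,.3),(.4,-.05,.25)]:
   for t in (0,.3,.6): print(s,p,t,kinematics.ik(p,ori(0,t,s)))
E
```

```text
1 (0.3, 0.08, 0.45) 0 [-1.23338211e-01 -2.39049874e-01  1.51656414e+00 -4.44089210e-16
  1.86407839e+00 -1.69413454e+00]
1 (0.3, 0.08, 0.45) 0.3 [-0.16741598 -0.42373862  1.66298303  0.04929495  1.60625719 -1.72911579]
1 (0.3, 0.08, 0.45) 0.6 [-0.25175349 -0.62021324  1.83432033  0.14483517  1.34463492 -1.81267101]
1 (0.44, 0.3, 0.3) 0 [ 3.78257720e-01  2.90817120e-01  1.34937937e+00 -4.44089210e-16
  1.50139616e+00 -1.19253861e+00]
1 (0.44, 0.3, 0.3) 0.3 [ 0.43966716  0.15705094  1.5455461  -0.13707091  1.16946444 -1.09463837]
1 (0.44, 0.3, 0.3) 0.6 [ 0.51271161  0.06122095  1.7397751  -0.38108374  0.84011358 -0.87458108]
1 (0.4, -0.05, 0.25) 0 [-4.17019855e-01  2.27708882e-02  1.79444729e+00 -4.44089210e-16
  1.32437447e+00 -1.98781618e+00]
1 (0.4, -0.05, 0.25) 0.3 [-0.51487181 -0.15211421  1.98653718  0.16852525  1.05035098 -2.15072236]
1 (0.4, -0.05, 0.25) 0.6 [-0.65543272 -0.30829442  2.19017364  0.48776515  0.82469508 -2.48186879]
-1 (0.3, 0.08, 0.45) 0 [-1.23338211e-01 -2.39049874e-01  1.51656414e+00 -4.44089210e-16
  1.86407839e+00  1.44745812e+00]
-1 (0.3, 0.08, 0.45) 0.3 [-0.16741598 -0.42373862  1.66298303  0.04929495  1.60625719  1.41247686]
-1 (0.3, 0.08, 0.45) 0.6 [-0.25175349 -0.62021324  1.83432033  0.14483517  1.34463492  1.32892164]
-1 (0.44, 0.3, 0.3) 0 [ 3.78257720e-01  2.90817120e-01  1.34937937e+00 -4.44089210e-16
  1.50139616e+00  1.94905405e+00]
-1 (0.44, 0.3, 0.3) 0.3 [ 0.43966716  0.15705094  1.5455461  -0.13707091  1.16946444  2.04695428]
-1 (0.44, 0.3, 0.3) 0.6 [ 0.51271161  0.06122095  1.7397751  -0.38108374  0.84011358  2.26701157]
-1 (0.4, -0.05, 0.25) 0 [-4.17019855e-01  2.27708882e-02  1.79444729e+00 -4.44089210e-16
  1.32437447e+00  1.15377647e+00]
-1 (0.4, -0.05, 0.25) 0.3 [-0.51487181 -0.15211421  1.98653718  0.16852525  1.05035098  0.99087029]
-1 (0.4, -0.05, 0.25) 0.6 [-0.65543272 -0.30829442  2.19017364  0.48776515  0.82469508  0.65972386]
```

Run:
```python
from h import *
s=monitor.sense();d=eyes.grab_frame("wrist");V=d["view"];T=R.from_quat(s["ee_rot"]).as_matrix()
c=-V[:3,:3].T@V[:3,3];print("cam in tool",T.T@(c-s["position"]),"axis",T.T@V[2,:3])
env.reach((.32,.12,.42),ori(0,0,-1))
print(monitor.sense()["clock"])
save("wrist","w1");save("top","t1");save("scene","s1")
```

```text
cam in tool [-1.42482542e-01  8.18864898e-02 -1.11953975e-04] axis [ 9.48441535e-01 -3.16951727e-01 -5.07233253e-04]
2.575
```

View pics/w1.png

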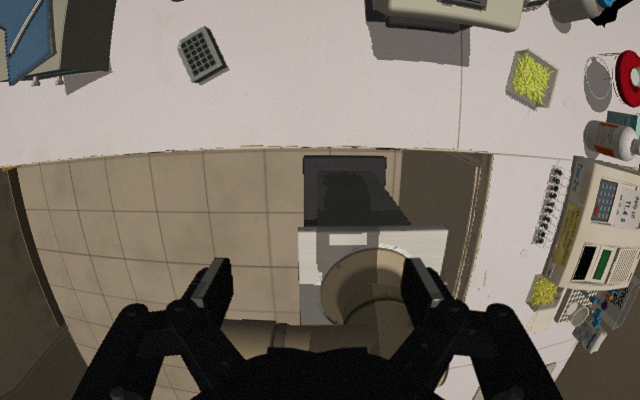

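View pics/t1.png

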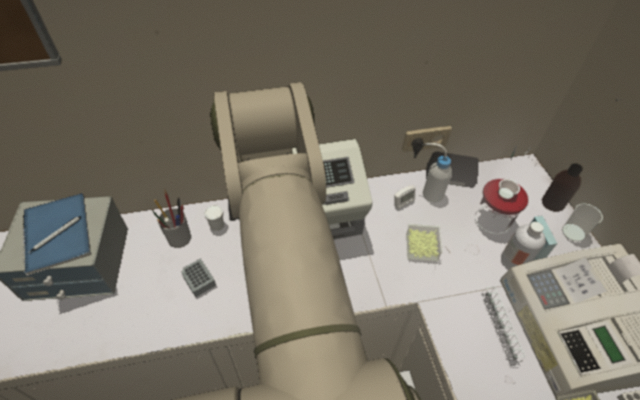

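Run:
```python
from h import *
env.reach((.40,.20,.36),ori(0,0,1))
print(monitor.sense()["clock"])
save("wrist","w2")
```

```text
5.225
```

View pics/w2.png

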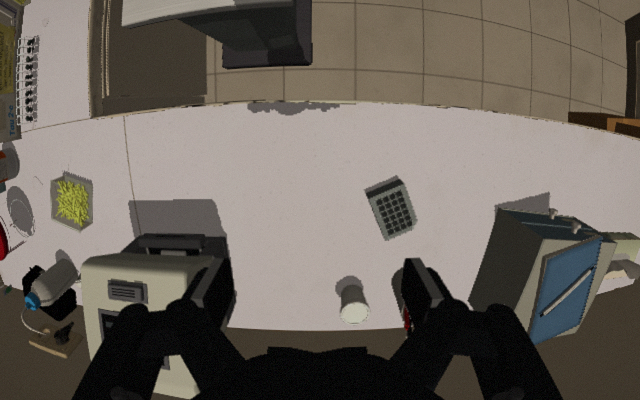

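Run:
```python
from h import *
d=load("w2"); put(d,"w2b",(350,165,430,250),7); put(d,"w2r",(70,190,250,360),4)
```

```text
(no output)
```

View pics/w2b.png

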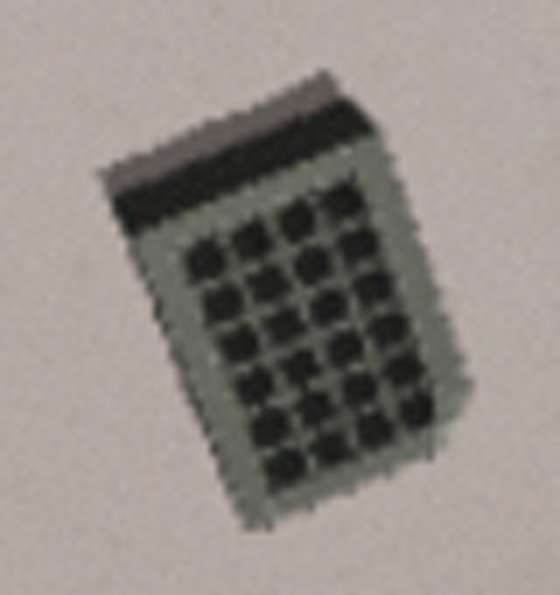

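View pics/w2r.png

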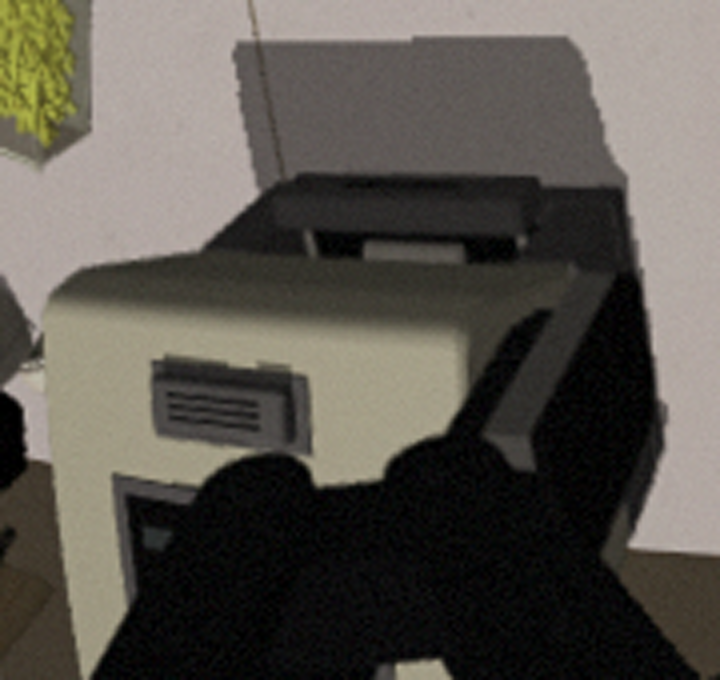

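```bash
cat >> h.py <<'E'
from scipy.optimize import least_squares
BT=np.array([[-42,-32],[-42,32],[30,32],[42,20],[42,-32]])/1000.
def fitblock(d,px,fish=True,z=.032,x0=(.5,.32,.35)):
    P=lambda q:np.c_[BT@np.array([[np.cos(q[2]),np.sin(q[2])],[-np.sin(q[2]),np.cos(q[2])]])+q[:2],np.full(len(BT),z)]
    r=least_squares(lambda q:(proj(d,P(q),fish)-px).ravel(),x0);return r.x,r.fun.reshape(-1,2)
E
python3 - <<'E'
from h import *
d=load("w2")
px=np.array([[135,235],[380,137],[472,385],[437,455],[258,527]])/7.+[350,165]-.43
print(fitblock(d,px))
E
```

```text
(array([0.49701422, 0.3294938 , 0.42169643]), array([[-0.58238016,  0.16712946],
       [ 0.43292266, -1.25628926],
       [ 0.32686722,  0.8333152 ],
       [ 0.99258247, -0.54683891],
       [-1.06412871,  0.99988433]]))
```

Run:
```python
from h import *
t=np.radians(25);n=np.array([-np.sin(t),0,np.cos(t)])
b=np.array([.51,-.052,.213])
p=b+n*.11-np.array([.03,0,0])
print(kinematics.ik(b,ori(0,t,1)),p)
env.reach(p,ori(0,t,1))
print(monitor.sense()["clock"])
d=save("wrist","w3"); save("top","t3");save("scene","s3")
```

```text
[-0.41953109  0.08970228  1.8906359   0.24876437  0.77426893 -2.13459097] [ 0.43351199 -0.052       0.31269386]
6.2833
```

View pics/w3.png

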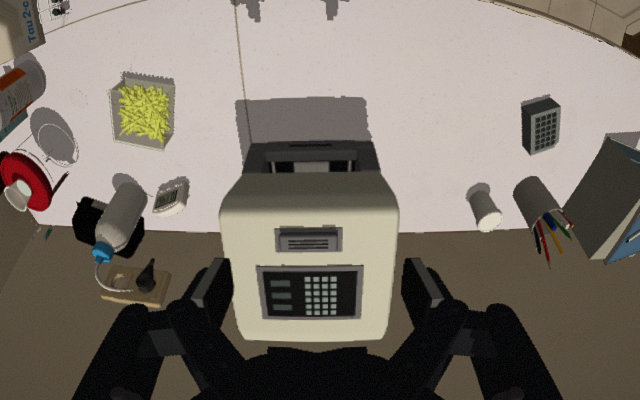

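View pics/t3.png

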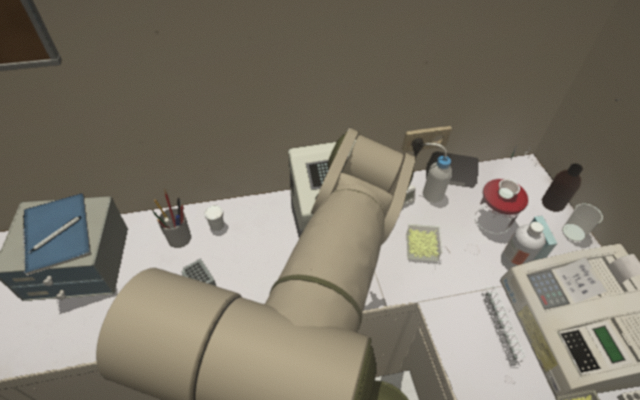

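Clear view of the reader; enlarge it for a fit.

Run:
```python
from h import *
d=load("w3"); put(d,"w3a",(210,130,410,245),4); put(d,"w3c",(210,230,410,345),4)
```

```text
(no output)
```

View pics/w3a.png

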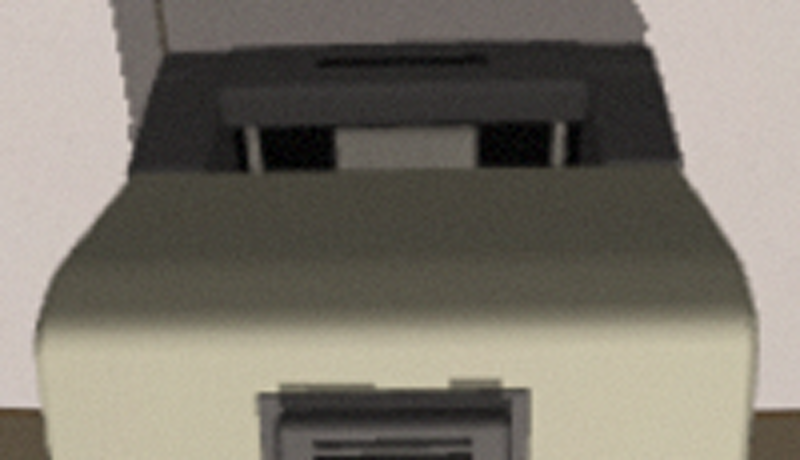

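View pics/w3c.png

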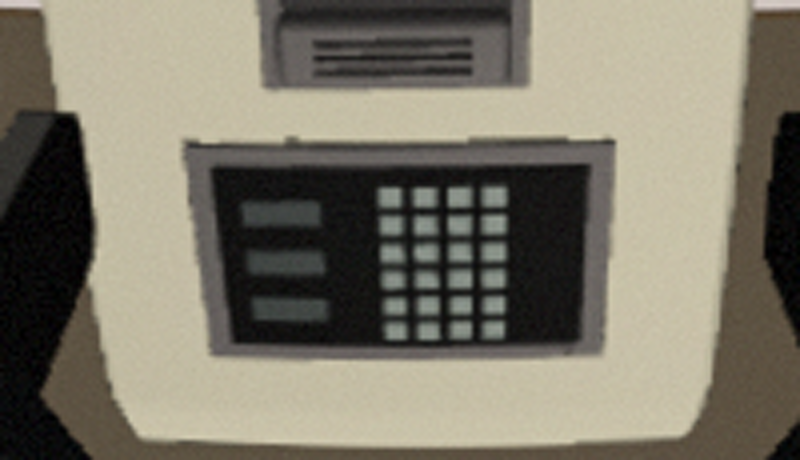

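```bash
cat >> h.py <<'E'
c25,s25=np.cos(np.radians(25)),np.sin(np.radians(25))
def con(up,y,h): return [-.12+up*c25-h*s25,y,.19+up*s25+h*c25]
def r2w(q,P):
    P=np.atleast_2d(P);M=np.array([[np.cos(q[2]),-np.sin(q[2])],[np.sin(q[2]),np.cos(q[2])]])
    return np.c_[P[:,:2]@M.T+q[:2],P[:,2]]
def fitreader(d,P,px,x0=(.605,-.05,0)):
    r=least_squares(lambda q:(proj(d,r2w(q,P),True)-px).ravel(),x0,loss='soft_l1');return r.x,(proj(d,r2w(r.x,P),True)-px)
def overlay(d,q,name,crop,sc,tr=0):
    f=cv2.resize(np.ascontiguousarray(d["frame"][crop[1]:crop[3],crop[0]:crop[2],::-1]),None,fx=sc,fy=sc,interpolation=cv2.INTER_CUBIC)
    L=[[(-.088,-.095,0),(-.088,.095,0),(-.088,.095,.15),(-.088,-.095,.15)],
       [con(0,-.095,0),con(0,.095,0),con(.165,.095,0),con(.165,-.095,0)],
       [con(.022,-.03,.01),con(.022,.03,.01),con(.042,.03,.01),con(.042,-.03,.01)],
       [con(.022,-.03,.0),con(.022,.03,.0),con(.042,.03,.0),con(.042,-.03,.0)],
       [(-.1-tr,-.0645,.0295),(-.1-tr,.0645,.0295),(-.1-tr,.0645,.06),(-.1-tr,-.0645,.06)],
       [(-.036+x-tr,y,z) for z in (.051,) for x,y in ((-.0335,-.0235),(-.0335,.0235),(.0265,.0235),(.0335,.0165),(.0335,-.0235))],
       [(-.036+x-tr,y,z) for z in (.044,) for x,y in ((-.036,-.026),(-.036,.026),(.027,.026),(.036,.017),(.036,-.026))]]
    for l in L:
        l=np.array(l,float);pp=np.vstack([np.linspace(l[i],l[(i+1)%len(l)],20) for i in range(len(l))])
        a=((proj(d,r2w(q,pp),True)-[crop[0],crop[1]]+.5)*sc*8).astype(int)
        cv2.polylines(f,[a.reshape(-1,1,2)],True,(0,0,255),1,cv2.LINE_AA,3)
    cv2.imwrite("pics/"+name+".png",f)
E
python3 - <<'E'
from h import *
d=load("w3")
A=lambda u,v:(210+u/4-.4,130+v/4-.4); C=lambda u,v:(210+u/4-.4,230+v/4-.4)
P=[(-.088,-.095,0),(-.088,.095,0),con(.022,-.03,.01),con(.022,.03,.01)]
px=np.array([A(165,52),A(645,45),A(282,425),A(510,424)])
q,r=fitreader(d,P,px);print(q,r)
overlay(d,q,"w3o",(210,130,410,270),4)
E
```

```text
[ 0.6437788  -0.05954384  0.00720362] [[-0.26984468 -1.84285043]
 [ 1.15558947 -1.18688309]
 [-1.86227385  1.4812334 ]
 [ 0.65366087  1.55294582]]
```

View pics/w3o.png

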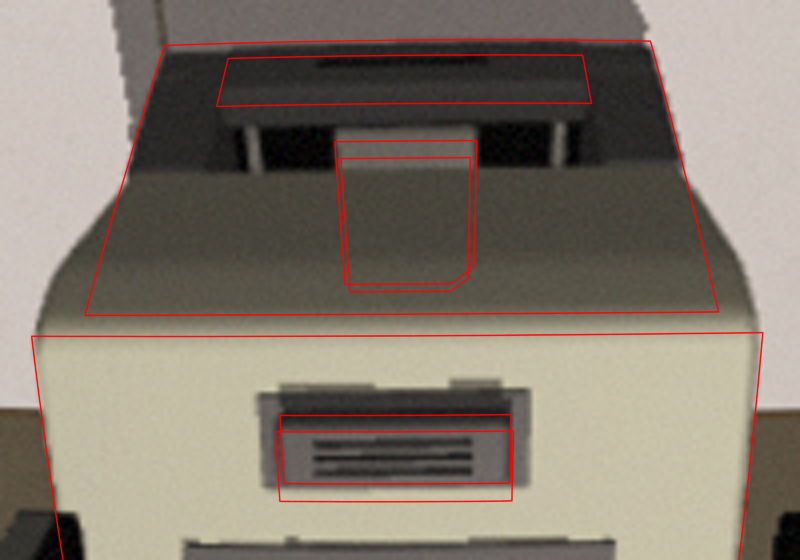

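Run:
```python
from h import *
q=np.array([.6425,-.0595,.005])
b=r2w(q,con(.032,0,.01))[0];n=r2w([0,0,q[2]],[-s25,0,c25])[0]
o=ori(q[2],np.radians(25),1);print(b)
env.close_gripper(40)
env.movel(b+n*.03,velocity=.12,frame=o)
d=save("wrist","w4");print(monitor.sense()["clock"],monitor.sense()["contact_force"])
```

```text
[ 0.54727686 -0.05997612  0.21258686]
8.4417 [ 0.73448463 -0.06343341  0.0501244 ]
```

View pics/w4.png

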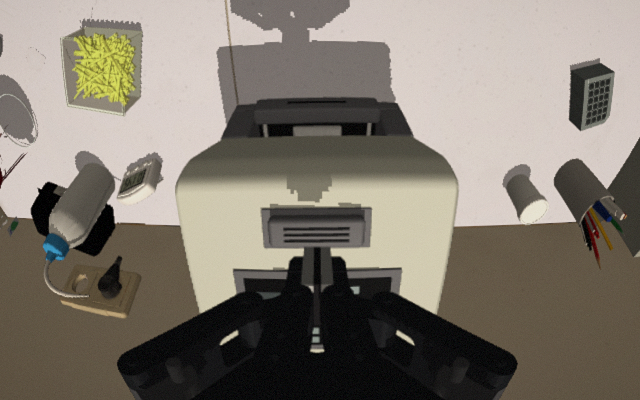

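Run:
```python
from h import *
d=load("w4");q=np.array([.6425,-.0595,.005])
print(proj(d,r2w(q,[con(.032,0,.01),con(.022,-.03,.01),con(.022,.03,.01),con(.042,-.03,.01),con(.042,.03,.01)]),True),proj(d,monitor.sense()["position"],True))
overlay(d,q,"w4o",(170,90,470,300),2.6); put(d,"w4z",(250,190,390,270),5)
```

```text
[[316.58068898 236.95945182]
 [267.24159482 221.80034896]
 [365.90976569 221.75443014]
 [269.2143697  250.93397736]
 [364.00143477 250.90070311]] [[316.48969835 261.71683268]]
```

View pics/w4o.png

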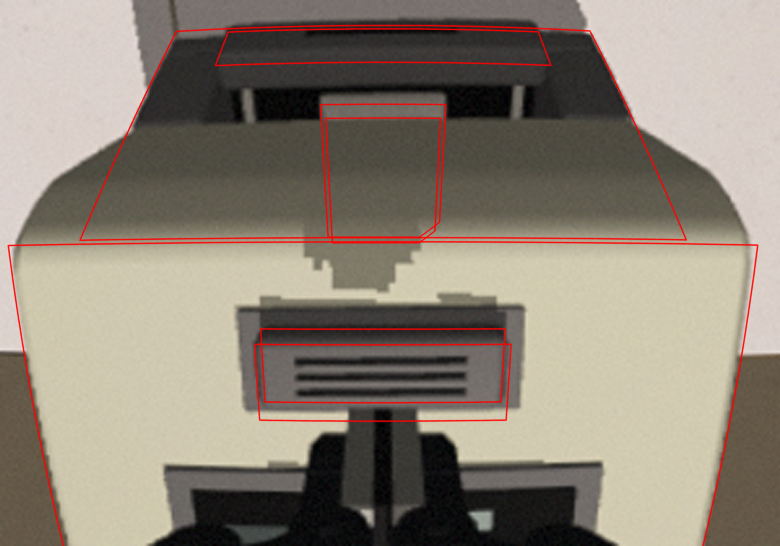

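View pics/w4z.png

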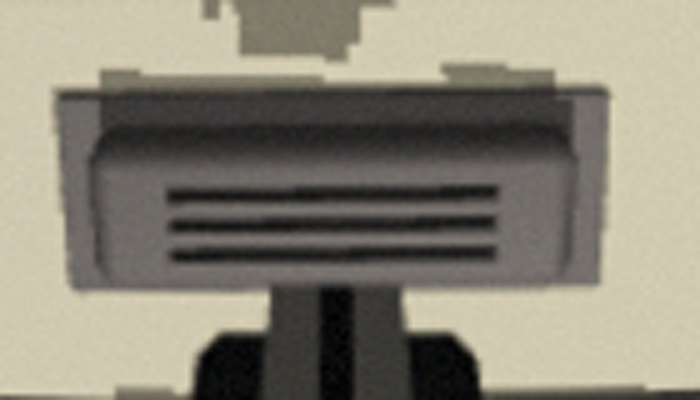

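Run:
```python
from h import *
q=np.array([.640,-.0595,.005])
b=r2w(q,con(.032,0,.01))[0];n=r2w([0,0,q[2]],[-s25,0,c25])[0]
o=ori(q[2],np.radians(25),1)
env.movel(b+n*.012,velocity=.1,frame=o)
g=env.movel(b-n*.011,velocity=.02,guard=7)
s=monitor.sense();print(g,s["clock"],(s["position"]-b)@n,s["contact_force"])
env.movel(b+n*.03,velocity=.12)
s=monitor.sense();print(s["clock"],s["contact_force"])
d=save("wrist","w5")
```

```text
True 9.6833 -0.0074520569142287225 [-3.53025479 -0.62828015  6.32591071]
10.15 [ 0.66770461 -0.58392244 -0.26704904]
```

View pics/w5.png

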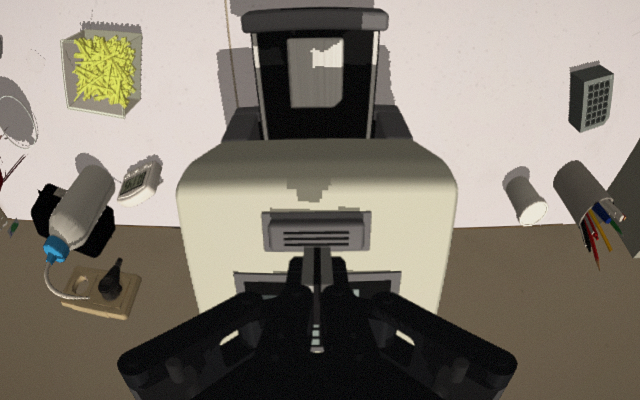

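Run:
```python
from h import *
env.reach((.40,.02,.36),ori(0,0.1,1))
print(monitor.sense()["clock"])
d=save("wrist","w6"); put(d,"w6z",(100,120,320,290),3.6)
put(load("w5"),"w5z",(235,0,400,145),4.8)
```

```text
10.9917
```

View pics/w6.png

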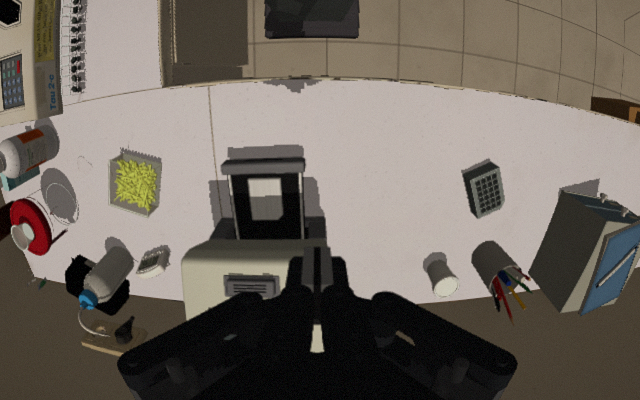

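View pics/w5z.png

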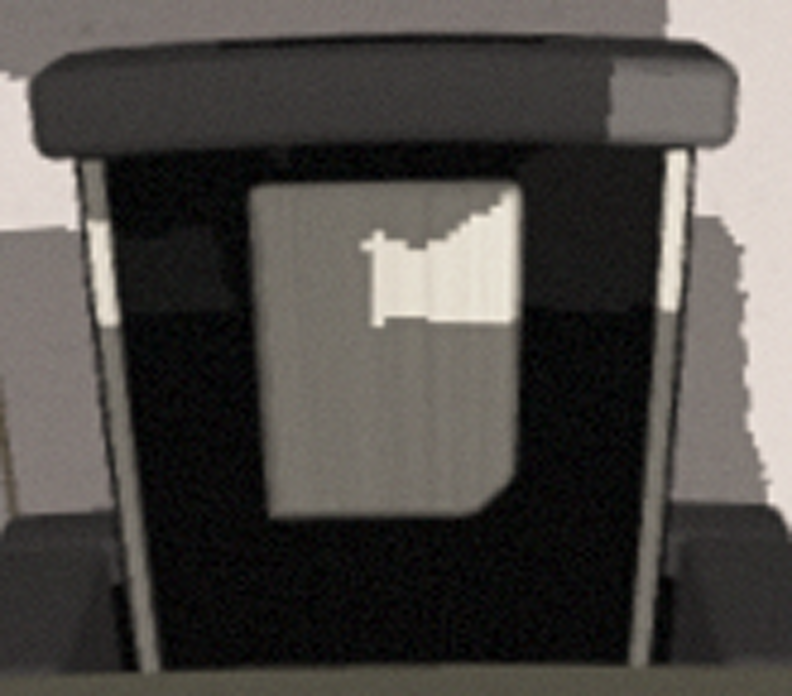

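View pics/w6z.png

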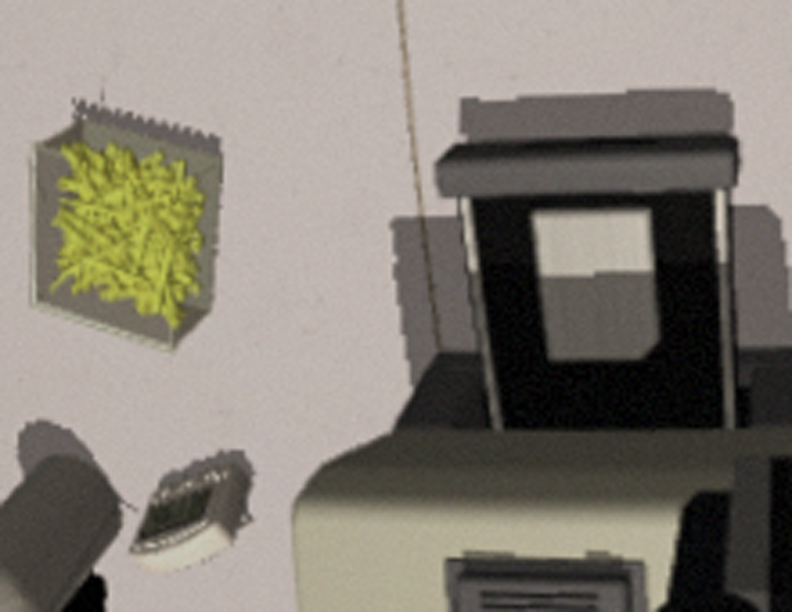

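Run:
```python
from h import *
put(load("w6"),"w6n",(220,145,310,245),7)
put(load("w6"),"w6b",(450,150,520,225),8)
```

```text
(no output)
```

View pics/w6n.png

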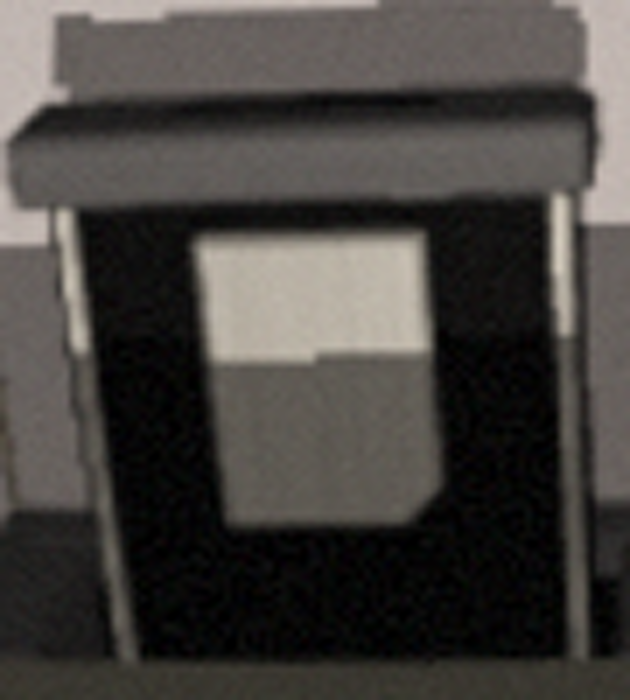

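View pics/w6b.png

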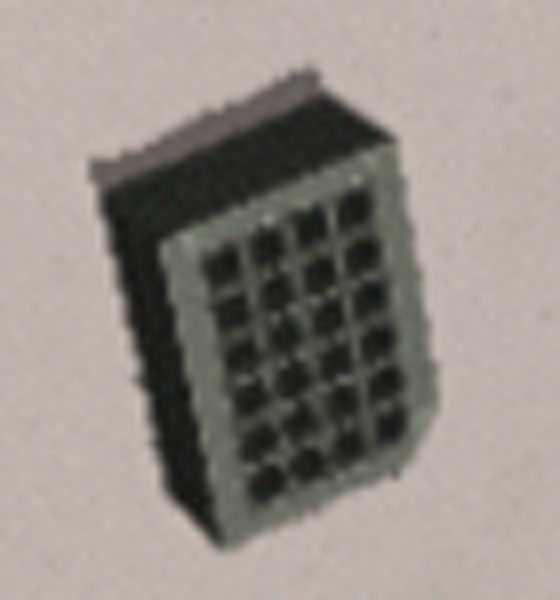

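```bash
cat >> h.py <<'E'
def fitpoly(d,B,px,z,x0,scale=False):
    f=lambda q:proj(d,r2w(q,np.c_[B*(q[3] if scale else 1),np.full(len(B),z)]),True)
    r=least_squares(lambda q:(f(q)-px).ravel(),list(x0)+([1.] if scale else []));return r.x,np.abs(r.fun).max()
NB=np.array([[-36,-26],[-36,26],[36-9,26],[36,17],[36,-26]])[[0,1,2,3,4]]/1000.
NB=np.array([[-36,-26],[-36,26],[27,26],[36,17],[36,-26]])/1000.
E
python3 - <<'E'
from h import *
n5=np.array([(250,182),(522,182),(517,475),(478,515),(270,520)])/4.8+[235,0]-.4
n6=np.array([(193,237),(427,232),(443,490),(408,524),(227,527)])/7+[220,145]-.43
b6=np.array([(163,240),(397,145),(437,395),(398,472),(222,548)])/8+[450,150]-.44
for z in(.0485,.051):
 for sc in (0,1):
  for n,p in(("w5",n5),("w6",n6)): print(z,n,fitpoly(load(n),NB,p,z,(.5,-.06,0),sc))
for sc in (0,1): print(fitpoly(load("w6"),BT,b6,.032,(.5,.32,.4),sc))
E
```

```text
0.0485 w5 (array([ 0.50145784, -0.06071102,  0.02262014]), np.float64(1.156178819451675))
0.0485 w6 (array([ 0.50191021, -0.06074082,  0.01673174]), np.float64(0.1747839690210924))
0.0485 w5 (array([ 0.50145996, -0.06074038,  0.02257699,  1.0090584 ]), np.float64(0.8376289332777347))
0.0485 w6 (array([ 0.5019084 , -0.06074827,  0.0166972 ,  1.00162903]), np.float64(0.14567466645459604))
0.051 w5 (array([ 0.50055846, -0.0607377 ,  0.02257808]), np.float64(0.845731089910835))
0.051 w6 (array([ 0.50079829, -0.06031192,  0.0166118 ]), np.float64(0.22275758918530641))
0.051 w5 (array([ 0.50055852, -0.06073844,  0.02257699,  1.00022863]), np.float64(0.8376289343993122))
0.051 w6 (array([ 0.50080267, -0.06029354,  0.0166972 ,  0.99598813]), np.float64(0.14567467140855683))
(array([0.4969224 , 0.32868534, 0.41373615]), np.float64(1.6115134924804977))
(array([0.49687881, 0.32866799, 0.41152219, 0.96568165]), np.float64(1.3880357494807924))
```

```bash
cat >> h.py <<'E'
T30=np.radians(30)
def tcp(org,psi,off=-.004,h=.021):
    """TCP for block origin pose org(3), heading psi"""
    t=T30;f=np.array([np.cos(psi),np.sin(psi),0])
    x=np.array([np.sin(t)*f[0],np.sin(t)*f[1],-np.cos(t)])
    return np.array(org)+off*f+[0,0,h]+x*env.hold_point_z, ori(psi,t,1)
E
python3 - <<'E'
from h import *
p,o=tcp((.497,.329,0),.415);print(p,kinematics.ik(p,o))
p2,o2=tcp((.5018,-.0607,.044),.017);print(p2,kinematics.ik(p2,o2))
env.release()
env.reach(p+[0,0,.10],o)
d=save("wrist","w7");put(d,"w7z",(250,130,420,300),4.5);print(monitor.sense()["clock"])
E
```

```text
[0.50189587 0.33115707 0.00480532] [ 0.38130803  0.60041469  1.87931097  0.12140338  0.13952784 -1.72021213]
[ 0.50714923 -0.06060905  0.04880532] None
13.4
```

View pics/w7.png

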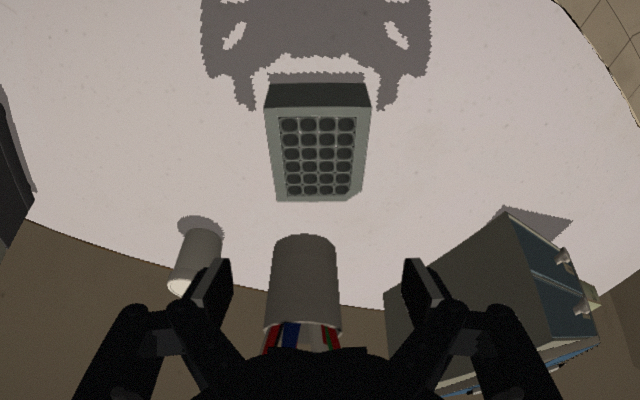

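Run:
```python
from h import *
import h
for s in (1,-1):
 for t in (10,15,20,25,28,30):
  h.T30=np.radians(t);out=[]
  for org,psi in (((.5018,-.0607,.044),.017),((.5018,-.0607,.10),.017),((.497,.329,0),.415)):
    p,_=tcp(org,psi);j=kinematics.ik(p,ori(psi,h.T30,s));out.append(None if j is None else np.round(j,2))
  print(s,t,out)
# tilt back
```

```text
1 10 [array([-0.39,  0.43,  1.9 ,  0.11,  0.65, -2.06]), array([-0.39,  0.33,  1.85,  0.1 ,  0.8 , -2.04]), array([ 0.39,  0.66,  1.64,  0.01,  0.67, -1.61])]
1 15 [array([-0.41,  0.41,  1.96,  0.21,  0.55, -2.16]), array([-0.41,  0.3 ,  1.91,  0.17,  0.69, -2.11]), array([ 0.39,  0.64,  1.7 ,  0.02,  0.54, -1.61])]
1 20 [array([-0.43,  0.39,  2.01,  0.35,  0.44, -2.31]), array([-0.43,  0.28,  1.97,  0.27,  0.59, -2.22]), array([ 0.38,  0.62,  1.77,  0.03,  0.41, -1.62])]
1 25 [array([-0.45,  0.38,  2.07,  0.58,  0.35, -2.55]), array([-0.45,  0.26,  2.03,  0.41,  0.5 , -2.36]), array([ 0.38,  0.61,  1.82,  0.05,  0.28, -1.65])]
1 28 [array([-0.46,  0.37,  2.1 ,  0.78,  0.31, -2.76]), array([-0.46,  0.25,  2.07,  0.53,  0.44, -2.49]), array([ 0.38,  0.6 ,  1.86,  0.08,  0.19, -1.68])]
1 30 [None, array([-0.47,  0.24,  2.09,  0.62,  0.41, -2.59]), array([ 0.38,  0.6 ,  1.88,  0.12,  0.14, -1.72])]
-1 10 [array([-0.39,  0.43,  1.9 ,  0.11,  0.65,  1.08]), array([-0.39,  0.33,  1.85,  0.1 ,  0.8 ,  1.1 ]), array([0.39, 0.66, 1.64, 0.01, 0.67, 1.54])]
-1 15 [array([-0.41,  0.41,  1.96,  0.21,  0.55,  0.98]), array([-0.41,  0.3 ,  1.91,  0.17,  0.69,  1.03]), array([0.39, 0.64, 1.7 , 0.02, 0.54, 1.53])]
-1 20 [array([-0.43,  0.39,  2.01,  0.35,  0.44,  0.83]), array([-0.43,  0.28,  1.97,  0.27,  0.59,  0.93]), array([0.38, 0.62, 1.77, 0.03, 0.41, 1.52])]
-1 25 [array([-0.45,  0.38,  2.07,  0.58,  0.35,  0.59]), array([-0.45,  0.26,  2.03,  0.41,  0.5 ,  0.78]), array([0.38, 0.61, 1.82, 0.05, 0.28, 1.49])]
-1 28 [array([-0.46,  0.37,  2.1 ,  0.78,  0.31,  0.39]), array([-0.46,  0.25,  2.07,  0.53,  0.44,  0.66]), array([0.38, 0.6 , 1.86, 0.08, 0.19, 1.46])]
-1 30 [array([-0.47,  0.37,  2.13,  0.95,  0.29,  0.22]), array([-0.47,  0.24,  2.09,  0.62,  0.41,  0.56]), array([0.38, 0.6 , 1.88, 0.12, 0.14, 1.42])]
```

View pics/w7z.png

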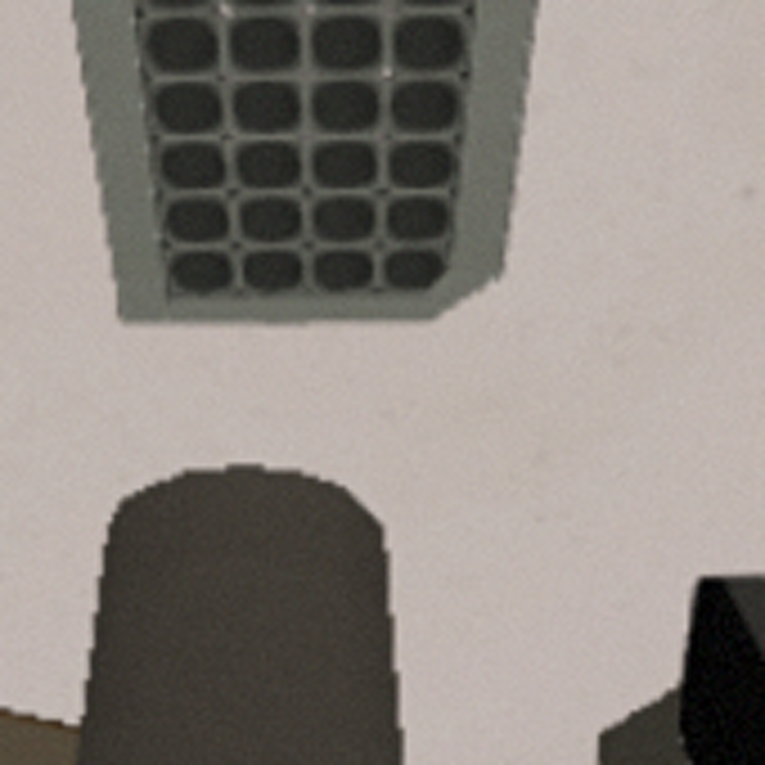

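Run:
```python
from h import *
put(load("w7"),"w7y",(250,95,380,210),6)
```

```text
(no output)
```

View pics/w7y.png

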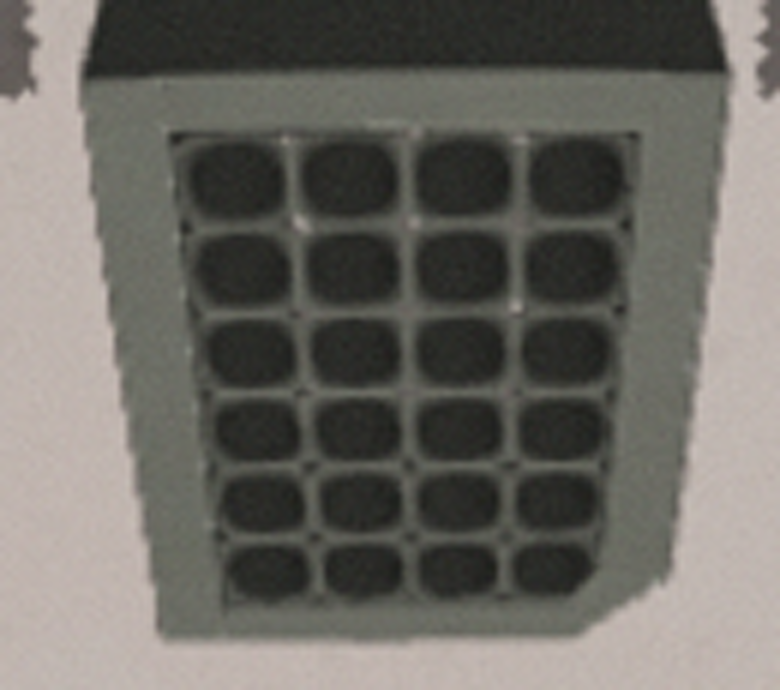

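```bash
sed -i 's/^T30=.*/T30=np.radians(22)/; s/off=-.004,h=.021/off=-.008,h=.021/' h.py
python3 - <<'E'
from h import *
px=np.array([(82,77),(728,71),(670,578),(583,635),(158,636)])/6+[250,95]-.42
q,e=fitpoly(load("w7"),BT,px,.032,(.5,.33,.4));print(q,e, fitpoly(load("w7"),BT,px,.032,(.5,.33,.4),True))
E
```

```text
[0.49661506 0.32904228 0.42713134] 1.9727259557586194 (array([0.49646263, 0.3290048 , 0.42718072, 0.99100988]), np.float64(2.129251514041812))
```

Run:
```python
from h import *
p,o=tcp((.4966,.329,0),.426)
env.movel(p+[0,0,.07],.15,frame=o)
d=save("wrist","w8");put(d,"w8z",(235,85,400,230),4.8);print(monitor.sense()["clock"])
```

```text
13.8083
```

View pics/w8z.png

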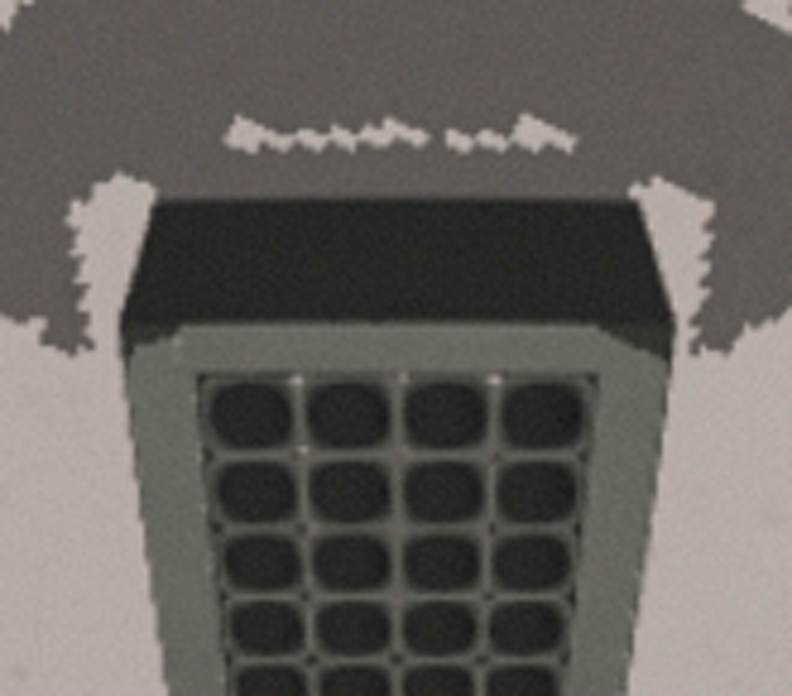

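Run:
```python
from h import *
put(load("w8"),"w8y",(235,140,400,285),4.8)
d=load("w8")
px=np.array([(122,325),(672,322),(155,200),(640,199)])/4.8+[235,85]-.4
P=np.array([(-.042,-.032,.032),(-.042,.032,.032),(-.042,-.032,0),(-.042,.032,0)])
r=least_squares(lambda q:(proj(d,r2w(q,P),True)-px).ravel(),(.5,.33,.4));print(r.x,r.fun)
```

```text
[0.49705153 0.32929769 0.42894809] [-1.11004975  0.24299653  1.29409846  0.41296458 -0.17169883 -0.09360649
 -0.03781017 -0.28867919]
```

View pics/w8y.png

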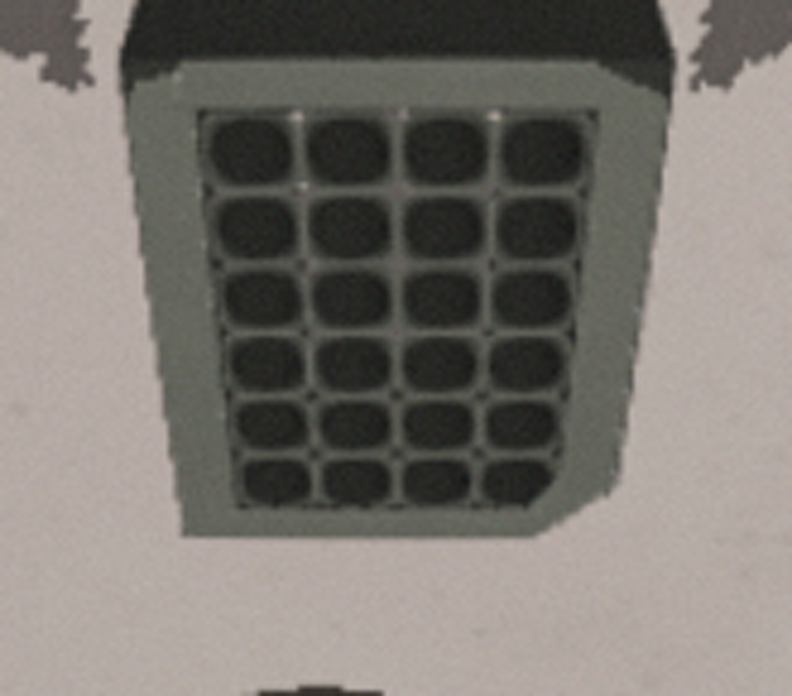

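Run:
```python
from h import *
p,o=tcp((.497,.3292,0),.4275)
env.movel(p+[0,0,.07],.15,frame=o)
g=env.movel(p,.12,guard=12);s=monitor.sense();print(g,s["position"]-p,s["contact_force"])
if not g:
    env.close_gripper(35)
    s=monitor.sense();print(s["finger_gap"],s["contact_force"],s["clock"])
    save("wrist","w9")
```

```text
False [0.00041877 0.0002049  0.00068621] [ 0.05736885 -0.18133301  0.06330078]
0.74297800207048 [-1.779316   -0.8024291   6.30046334] 15.125
```

View pics/w9.png

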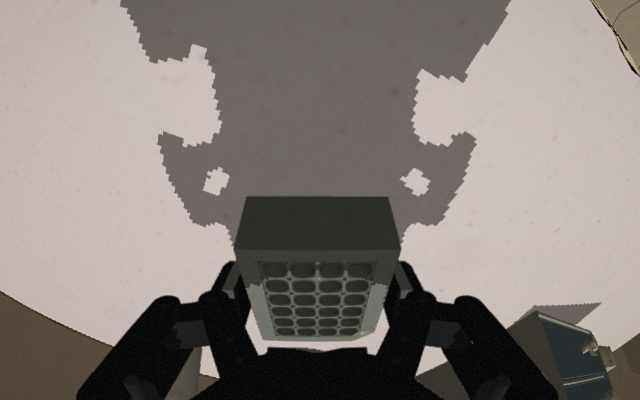

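Run:
```python
from h import *
p,o=tcp((.497,.3292,.09),.4275)
env.movel(p,.12)
s=monitor.sense();print(s["finger_gap"],s["contact_force"],s["clock"])
d=save("wrist","w10");put(d,"w10z",(220,180,420,350),4)
for org,psi in (((.40,.2,.12),.2),((.41,-.0607,.12),.017),((.42,-.0607,.08),.017),((.5018,-.0607,.07),.017),((.5018,-.0607,.044),.017)):
  p,o=tcp(org,psi);j=kinematics.ik(p,o);print(None if j is None else j.round(2))
```

```text
0.7407980149849128 [ 0.07437401  0.07309545 -1.10720094] 16.075
[ 0.2   0.11  2.13 -0.    0.52 -1.57]
[-0.57  0.03  2.22  0.37  0.6  -2.44]
[-0.55  0.14  2.24  0.46  0.47 -2.52]
[-0.44  0.32  2.03  0.37  0.47 -2.33]
[-0.44  0.38  2.05  0.43  0.4  -2.4 ]
```

View pics/w10z.png

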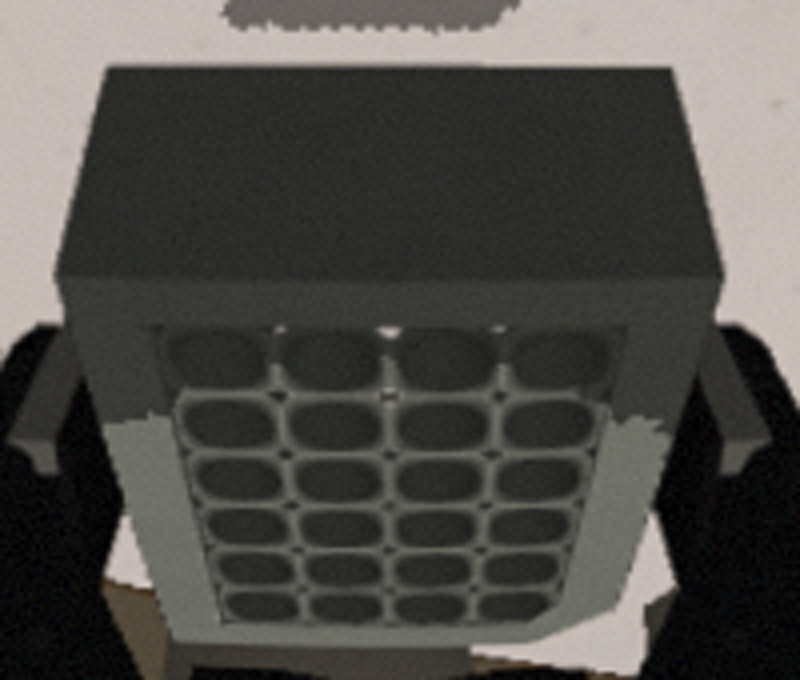

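```bash
cat >> h.py <<'E'
B7=np.array([[-42,-32,0],[-42,32,0],[-42,-32,32],[-42,32,32],[30,32,32],[42,20,32],[42,-32,32]])/1000.
def fit6(d,px,x0):
    f=lambda q:proj(d,R.from_rotvec(q[3:]).apply(B7)+q[:3],True)
    r=least_squares(lambda q:(f(q)-px).ravel(),x0);return r.x,r.fun.reshape(-1,2)
E
python3 - <<'E'
from h import *
d=load("w10")
px=np.array([(107,67),(672,67),(57,277),(722,275),(617,605),(545,640),(175,642)])/4+[220,180]-.375
x,r=fit6(d,px,[.497,.3292,.09,0,0,.4275]);print(x[:3],R.from_rotvec(x[3:]).as_euler('ZYX'),r.round(1))
E
```

```text
[0.49723073 0.33001451 0.0869282 ] [0.4398299  0.00102526 0.0042167 ] [[ 0.9 -0. ]
 [-0.5 -1.1]
 [-0.3  0.5]
 [ 0.3  0.1]
 [ 1.6  0.1]
 [-3.3  0.8]
 [ 1.4 -0.3]]
```

Run:
```python
from h import *
p,o=tcp((.40,.2,.13),.2);env.reach(p,o)
p,o=tcp((.41,-.0607,.12),.017);env.reach(p,o)
s=monitor.sense();print(s["finger_gap"],s["contact_force"],s["clock"])
d=save("wrist","w11")
```

```text
0.7452336134934638 [ 0.63377684 -0.49892834 -1.15559517] 17.8417
```

View pics/w11.png

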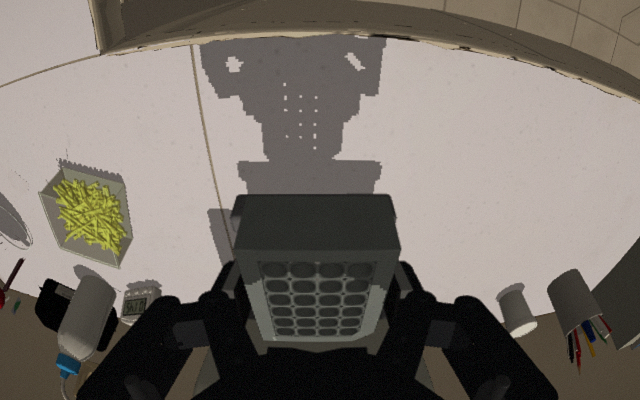

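Run:
```python
from h import *
p,o=tcp((.41,-.0607,.079),.017);env.movel(p,.12,frame=o)
p,o=tcp((.5015,-.0607,.079),.017);print(env.movel(p,.1,guard=12))
p,o=tcp((.5015,-.0607,.066),.017);print(env.movel(p,.05,guard=8))
s=monitor.sense();print(s["finger_gap"],s["contact_force"],s["clock"],s["position"]-p)
d=save("wrist","w12");save("top","t12");save("scene","s12")
put(d,"w12z",(200,170,440,350),3.3)
```

```text
False
False
0.740799551164828 [-0.26149278 -0.67032111 -0.68402228] 19.8583 [-9.99888867e-05 -1.84710879e-05 -3.04404490e-04]
```

View pics/w12z.png

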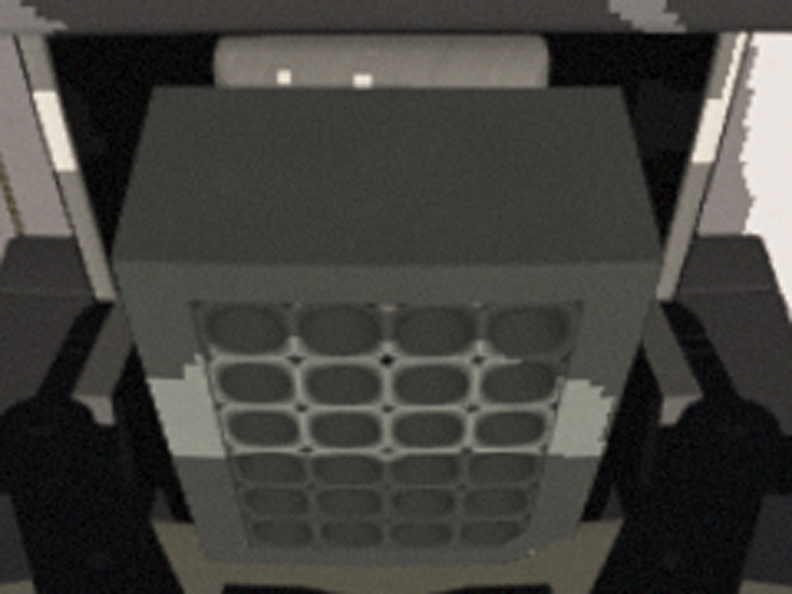

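View pics/s12.png

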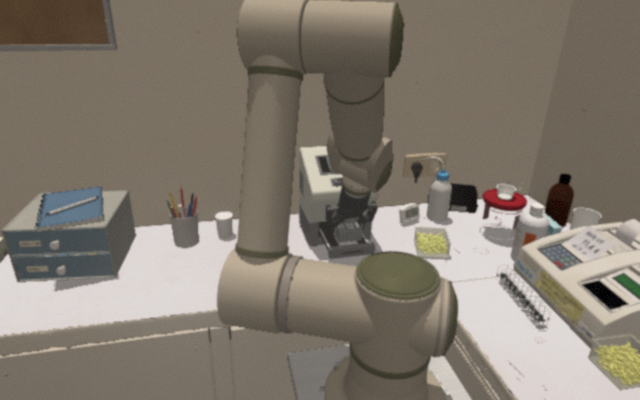

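Run:
```python
from h import *
d=load("w12")
Z=lambda a:np.array(a)/3.3+[200,170]-.35
px=Z([(155,87),(622,87),(113,263),(657,262),(582,540),(515,560),(205,560)])
x,r=fit6(d,px,[.5015,-.0607,.066,0,0,.017]);print(x[:3],R.from_rotvec(x[3:]).as_euler('ZYX'),r.round(1))
# nest u extents
for z,xx,hw in ((.0485,.5018-.036,.026),(.0485,.5018-.026,.026),(.051,.5018-.026,.0235)):
    print((proj(d,[(xx,-.0607-hw,z),(xx,-.0607+hw,z)],True)+.35-[200,170])*3.3)
print(onz(d,*Z((215,60)),.0485,True),onz(d,*Z((548,60)),.0485,True))
print(onz(d,*Z((155,87)),.063,True),onz(d,*Z((622,87)),.063,True))
```

```text
[ 0.50211167 -0.05963874  0.0638034 ] [0.03426781 0.00052319 0.01760025] [[ 0.7  0. ]
 [-0.5 -0.4]
 [-1.3 -0.3]
 [ 1.3  0.3]
 [-0.3 -1.5]
 [-3.   1.6]
 [ 3.1  0.3]]
[[218.41795414  48.92267901]
 [559.53087713  53.16731173]]
[[223.9645481   99.11191649]
 [551.83547982 103.0009885 ]]
[[237.82016405 109.62938516]
 [538.12916683 113.15614698]]
[ 0.46794771 -0.08742148  0.0485    ] [ 0.46716083 -0.0363375   0.0485    ]
[ 0.46142744 -0.09346894  0.063     ] [ 0.46041244 -0.02836885  0.063     ]
```

Run:
```python
from h import *
p,o=tcp((.5017,-.0616,.066),.017);env.movel(p,.05)
p,o=tcp((.5017,-.0616,.040),.017);g=env.movel(p,.02,guard=5)
s=monitor.sense();print(g,s["finger_gap"],s["contact_force"],s["clock"],s["position"]-p,s["ft_torque"])
d=save("wrist","w13")
put(d,"w13z",(200,170,440,350),3.3)
```

```text
True 0.745238754205743 [-3.05876109  0.96045812  6.23374746] 21.2333 [1.78677668e-04 7.25884408e-05 4.95216270e-03] [ 0.02570674 -0.02866526  0.02579372]
```

View pics/w13z.png

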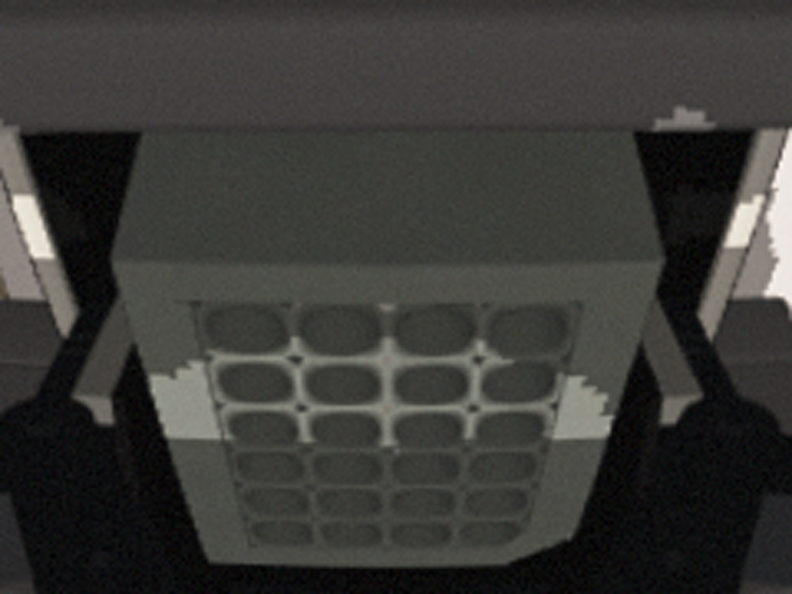

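Run:
```python
from h import *
s=monitor.sense();env.movel(s["position"]+[-.0003,0,.0004],.02)
print(monitor.sense()["contact_force"])
env.release()
s=monitor.sense();print(s["finger_gap"],s["contact_force"],s["clock"])
d=save("wrist","w14");put(d,"w14z",(200,170,440,350),3.3)
```

```text
[-1.09300322 -0.04390589 -1.51597135]
1.0006908035463278 [-0.57352396  0.61181738 -0.9529538 ] 21.8917
```

View pics/w14z.png

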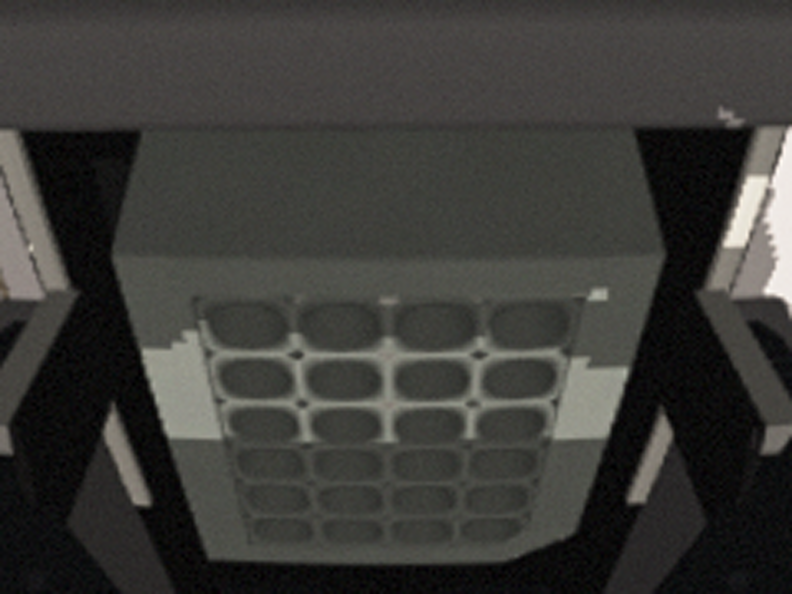

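Run:
```python
from h import *
s=monitor.sense();ax=R.from_quat(s["ee_rot"]).as_matrix()[:,0]
env.movel(s["position"]-ax*.05,.1)
s=monitor.sense()
env.movel(s["position"]+[-.09,0,.09],.15)
d=save("wrist","w15");put(d,"w15z",(220,100,420,270),4);print(monitor.sense()["clock"])
```

```text
23.6417
```

View pics/w15.png

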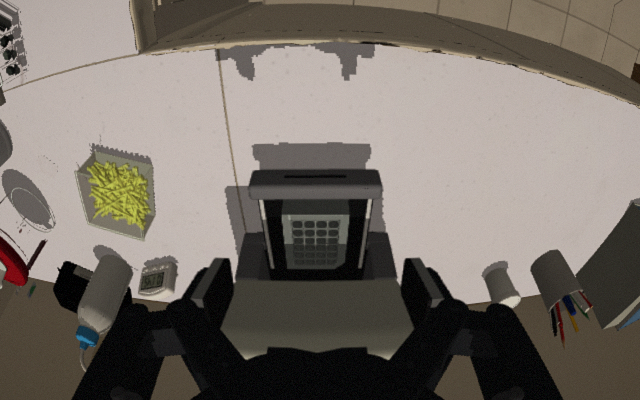

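View pics/w15z.png

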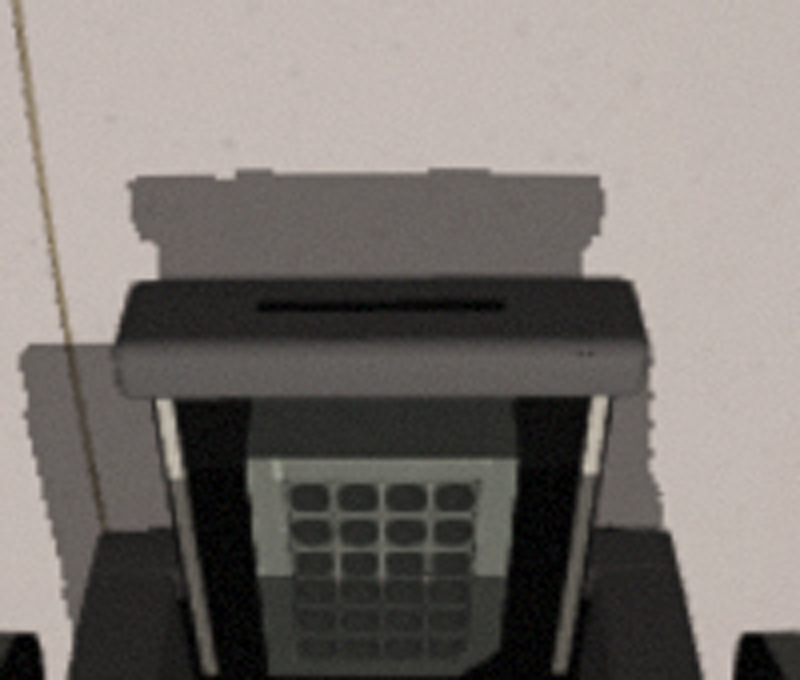

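Run:
```python
from h import *
d=load("w15")
px=np.array([(248,458),(520,458),(503,635),(462,672),(265,674)])/4+[220,100]-.375
for z in (.076,.083):
  print(z,fitpoly(d,BT,px,z,(.5,-.06,0)),fitpoly(d,BT,px,z,(.5,-.06,0),True))
# tray front panel top outer edge predicted corner positions
q=[.640,-.0595,.017]
print((proj(d,r2w(q,[(-.202,-.0645,.06),(-.202,.0645,.06)]),True)+.375-[220,100])*4)
```

```text
0.076 (array([ 0.49886324, -0.06080384,  0.02351066]), np.float64(2.8937868192064684)) (array([ 0.49863911, -0.06075234,  0.02375405,  0.98356404]), np.float64(2.4895867341771236))
0.083 (array([ 0.49151542, -0.06101196,  0.02301571]), np.float64(3.749832116570701)) (array([ 0.49082019, -0.06085899,  0.02375404,  0.95085508]), np.float64(2.4895867980904427))
[[104.58904689 347.46936367]
 [654.50330443 346.46748944]]
```

Run:
```python
from h import *
def f(n,pts):
    d=load(n);px=np.array(pts)/3.3+[200,170]-.35
    B=B7[2:];r=least_squares(lambda q:(proj(d,R.from_rotvec(q[3:]).apply(B)+q[:3],True)-px).ravel(),[.5015,-.0607,.044,0,0,.017])
    print(n,r.x[:3],R.from_rotvec(r.x[3:]).as_euler('ZYX'),np.abs(r.fun).max())
f("w12",[(113,263),(657,262),(582,540),(515,560),(205,560)])
f("w13",[(113,263),(664,262),(573,541),(505,565),(208,563)])
f("w14",[(113,258),(664,254),(578,535),(510,560),(208,560)])
```

```text
w12 [ 0.50246607 -0.05960678  0.06358114] [ 0.03465092 -0.00183187  0.01753731] 3.256086490192388
w13 [ 0.50304969 -0.06099903  0.04321029] [ 0.01736971 -0.00743958  0.00497498] 1.446101512306484
w14 [ 0.50179681 -0.0608312   0.04326132] [ 0.02429746 -0.00379363  0.00302718] 1.9001546299770666
```

Run:
```python
from h import *
for s in (1,-1):
 for t in (30,35,40,45,50,55,60,70):
  out=[]
  for x in (.40,.436,.49,.55):
    j=kinematics.ik((x,-.061,.045),ori(.015,np.radians(t),s));out.append(None if j is None else np.round(j,2))
  print(s,t,out)
```

```text
1 30 [array([-0.66,  0.21,  2.41,  1.29,  0.33,  2.83]), None, None, array([-0.42,  0.44,  2.01,  0.81,  0.3 , -2.75])]
1 35 [array([-0.71,  0.22,  2.47,  1.66,  0.39,  2.42]), array([-0.62,  0.28,  2.37,  1.64,  0.35,  2.53]), array([-0.52,  0.36,  2.23,  1.53,  0.3 ,  2.73]), None]
1 40 [array([-0.76,  0.25,  2.52,  1.91,  0.5 ,  2.12]), array([-0.66,  0.3 ,  2.43,  1.94,  0.44,  2.19]), array([-0.55,  0.37,  2.28,  1.91,  0.37,  2.33]), array([-0.46,  0.45,  2.12,  1.79,  0.31,  2.53])]
1 45 [None, array([-0.7 ,  0.34,  2.48,  2.11,  0.57,  1.97]), array([-0.58,  0.4 ,  2.33,  2.14,  0.49,  2.07]), array([-0.49,  0.47,  2.17,  2.11,  0.41,  2.2 ])]
1 50 [None, array([-0.75,  0.4 ,  2.52,  2.22,  0.72,  1.8 ]), array([-0.61,  0.44,  2.37,  2.28,  0.63,  1.89]), array([-0.51,  0.5 ,  2.21,  2.29,  0.53,  1.99])]
1 55 [None, array([-0.79,  0.48,  2.56,  2.28,  0.89,  1.67]), array([-0.64,  0.5 ,  2.41,  2.36,  0.78,  1.77]), array([-0.53,  0.54,  2.25,  2.4 ,  0.67,  1.86])]
1 60 [None, None, array([-0.67,  0.57,  2.44,  2.4 ,  0.94,  1.68]), array([-0.55,  0.59,  2.28,  2.46,  0.82,
[... 802 characters left out ...]
,  2.11,  0.57, -1.18]), array([-0.58,  0.4 ,  2.33,  2.14,  0.49, -1.08]), array([-0.49,  0.47,  2.17,  2.11,  0.41, -0.94])]
-1 50 [None, array([-0.75,  0.4 ,  2.52,  2.22,  0.72, -1.34]), array([-0.61,  0.44,  2.37,  2.28,  0.63, -1.25]), array([-0.51,  0.5 ,  2.21,  2.29,  0.53, -1.15])]
-1 55 [None, array([-0.79,  0.48,  2.56,  2.28,  0.89, -1.47]), array([-0.64,  0.5 ,  2.41,  2.36,  0.78, -1.37]), array([-0.53,  0.54,  2.25,  2.4 ,  0.67, -1.28])]
-1 60 [None, None, array([-0.67,  0.57,  2.44,  2.4 ,  0.94, -1.46]), array([-0.55,  0.59,  2.28,  2.46,  0.82, -1.37])]
-1 70 [None, None, array([-0.72,  0.74,  2.47,  2.42,  1.27, -1.62]), array([-0.58,  0.72,  2.31,  2.52,  1.13, -1.5 ])]
```

Run:
```python
from h import *
s=monitor.sense();print(s["position"],s["joints"].round(2))
for p in ((.36,-.061,.25),(.38,-.061,.18),(.40,-.061,.12),(.41,-.061,.08),(.41,-.061,.038),(.54,-.061,.038)):
  for ss in (1,-1):
   j=kinematics.ik(p,ori(.015,np.radians(40),ss));print(p,ss,None if j is None else j.round(2))
```

```text
[ 0.391899  -0.0617827  0.1845251] [-0.6  -0.13  2.17  0.31  0.81 -2.37]
(0.36, -0.061, 0.25) 1 [-0.91 -0.48  2.32  0.68  0.95 -2.81]
(0.36, -0.061, 0.25) -1 [-0.91 -0.48  2.32  0.68  0.95  0.33]
(0.38, -0.061, 0.18) 1 None
(0.38, -0.061, 0.18) -1 [-0.83 -0.28  2.42  0.86  0.69  0.13]
(0.4, -0.061, 0.12) 1 None
(0.4, -0.061, 0.12) -1 [-0.76 -0.04  2.46  1.23  0.5  -0.26]
(0.41, -0.061, 0.08) 1 [-0.73  0.13  2.48  1.6   0.45  2.5 ]
(0.41, -0.061, 0.08) -1 [-0.73  0.13  2.48  1.6   0.45 -0.65]
(0.41, -0.061, 0.038) 1 [-0.73  0.3   2.5   1.98  0.49  2.07]
(0.41, -0.061, 0.038) -1 [-0.73  0.3   2.5   1.98  0.49 -1.07]
(0.54, -0.061, 0.038) 1 [-0.48  0.46  2.15  1.88  0.32  2.43]
(0.54, -0.061, 0.038) -1 [-0.48  0.46  2.15  1.88  0.32 -0.71]
```

Run:
```python
from h import *
env.close_gripper(40)
o=ori(.015,np.radians(40),-1)
env.reach((.37,-.061,.22),o)
env.reach((.395,-.061,.12),o)
env.reach((.405,-.061,.08),o)
s=monitor.sense();print(s["clock"],s["joints"].round(2))
j=s["joints"].copy();j[5]+=np.pi
env.set_joints(j)
s=monitor.sense();print(s["clock"],s["joints"].round(2),s["position"],s["contact_force"])
d=save("wrist","w16")
```

```text
27.6917 [-0.74  0.11  2.49  1.59  0.46 -0.65]
30.3417 [-0.74  0.11  2.49  1.59  0.46  2.49] [ 0.40564355 -0.06141434  0.08133128] [-1.0301368   0.18680869  0.06743981]
```

View pics/w16.png

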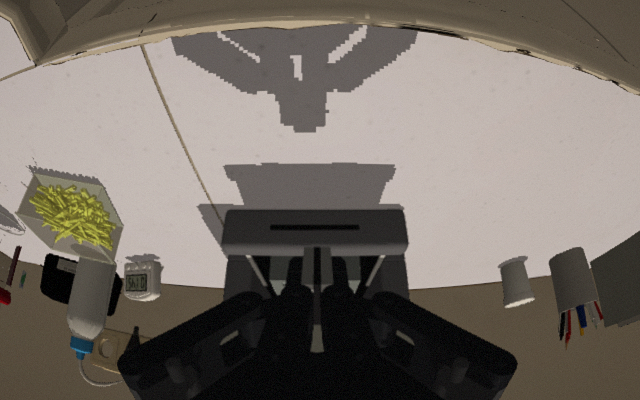

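Run:
```python
from h import *
o=ori(.017,np.radians(40),1)
env.movel((.405,-.0618,.038),.1,frame=o)
print(env.movel((.44,-.0615,.038),.06,guard=14));s=monitor.sense();print(s["clock"],s["position"],s["contact_force"])
print(env.movel((.515,-.0602,.038),.08,guard=15));s=monitor.sense();print(s["clock"],s["position"],s["contact_force"])
d=save("wrist","w17")
```

```text
False
31.7083 [ 0.43979789 -0.06136912  0.03791977] [-1.72307236  0.7470854   1.65618032]
False
32.8 [ 0.51469698 -0.05981876  0.03774915] [-5.36837571  1.20298995  3.73955732]
```

View pics/w17.png

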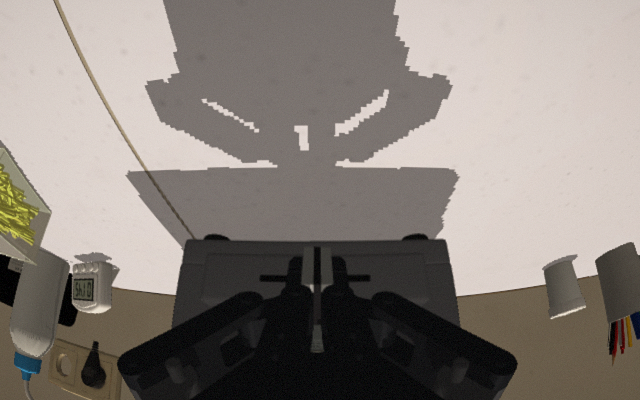

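Run:
```python
from h import *
print(env.movel((.550,-.0597,.038),.03,guard=13));s=monitor.sense();print(s["clock"],s["position"],s["contact_force"])
```

```text
True
33.6833 [ 0.53885242 -0.05918665  0.03664862] [-6.79589206 -1.5957226   3.55181159]
```

Run:
```python
from h import *
for k in range(2):
    p=monitor.sense()["position"]
    g=env.movel((p[0]+.006,-.0595,.038),.015,guard=12);s=monitor.sense();print(g,s["clock"],s["position"],s["contact_force"])
env.hold(.3);s=monitor.sense();print(s["clock"],s["position"],s["contact_force"])
```

```text
True 33.925 [ 0.53873003 -0.0591362   0.03602182] [-6.47273529 -0.93544153  3.99904399]
True 34.1917 [ 0.53869455 -0.05902974  0.03542222] [-7.4019939  -1.20989343  4.89426837]
34.4917 [ 0.53861945 -0.05905909  0.03538064] [-6.63992042 -0.56986918  4.83209869]
```

Run:
```python
from h import *
p=monitor.sense()["position"]
for dx in (.004,.008,.015,.03):
    env.movel((p[0]-dx,p[1],p[2]+.002),.03);s=monitor.sense();print(s["clock"],s["position"],s["contact_force"])
d=save("wrist","w18")
env.movel((.40,-.0615,.05),.12);env.hold(.2)
d=save("wrist","w19");print(monitor.sense()["clock"])
```

```text
34.8 [ 0.53319943 -0.0590496   0.03633912] [-6.18036903 -1.12438054 -1.27599876]
35.0833 [ 0.53073649 -0.05907927  0.03755047] [-1.4820056   0.12246883 -0.10048647]
35.4667 [ 0.5236346  -0.05914965  0.03751141] [-0.61402907  0.14201008  0.18856801]
36.1167 [ 0.50868842 -0.05914972  0.03745838] [-0.16299124  0.30444813 -0.39591611]
37.475
```

View pics/w19.png

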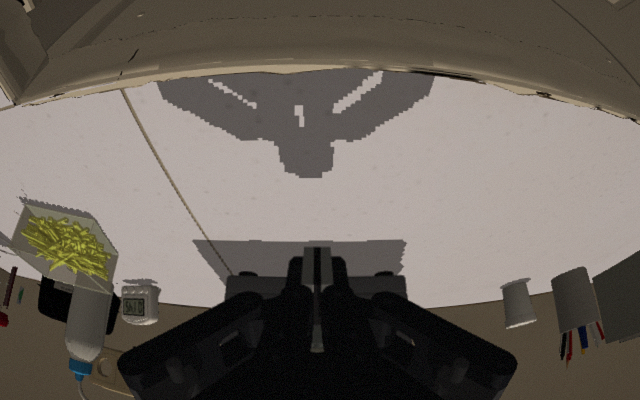

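Run:
```python
from h import *
d=save("scene","s20",(280,130,420,270),4);put(load("w19"),"w19z",(200,220,440,300),3.3)
save("top","t20",(270,130,420,270),4)
```

```text
(no output)
```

View pics/s20.png

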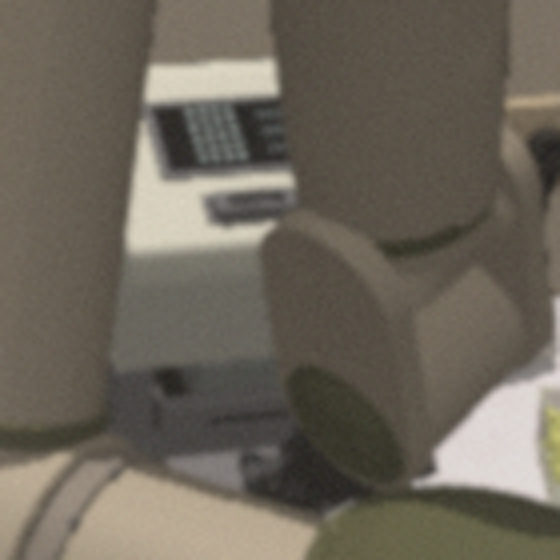

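View pics/w19z.png

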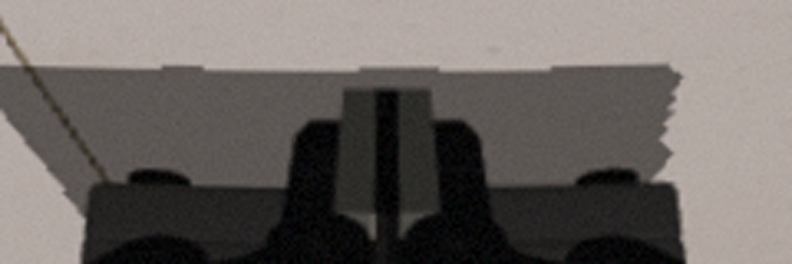

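View pics/t20.png

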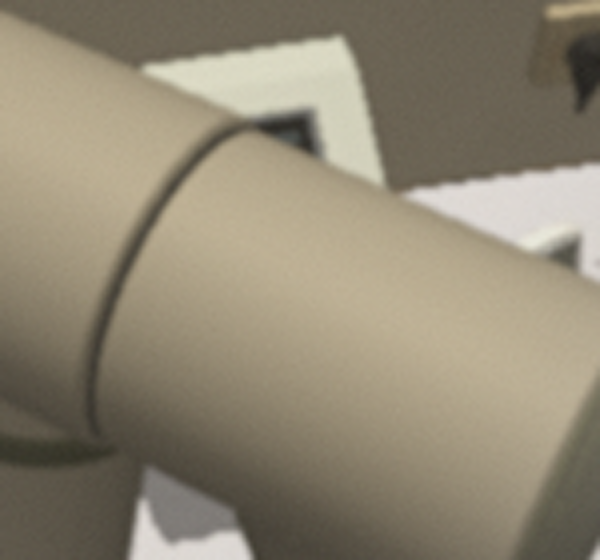

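Run:
```python
from h import *
s=monitor.sense();print(s["clock"],s["contact_force"],np.abs(s["qvel"]).max())
print(job.hand_in())
```

```text
37.575 [ 0.39170581  0.18348671 -0.17518979] 0.0031484274816623078
the job is handed in; nothing more can be done
None
```

I pressed the release bar, set the 24-well block on the nest, pushed the tray shut and handed the job in at 37.6 s. `job.hand_in()` gives no verdict, so the result below rests on my own checks.

- **Release:** The first press let the tray spring fully out. The tool was above the bar and well clear of the tray while it ran.
- **Block on the nest:** I lowered it with a force guard, which stopped it at rim height. After release, a camera fit put the block at (0.5018, -0.0608), level and with its underside about 43 mm up. I had measured the nest at (0.5018, -0.0607) with its surface at 44 mm.
- **Tray shut:** I pushed it to its hard stop. As I backed off, the tray followed about 6 to 8 mm, then contact was lost and it stayed shut. That matches it resting on the latch. In the scene picture the front panel looks shut.
- **Bystanders:** I never came near the tip box, timer or specimen cup. The pictures showed no movement.

**Weaker checks:**
- One later, more distant fit put the block 3 mm further forward than the nest, with pixel errors up to 2.9. I trusted the close-up fit and the stop height instead.
- I could not see the block once the tray was shut. I take it as still seated because it was level on the nest before the push, and the tray went in without jamming.

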